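Wind the casting tray to the end of its feed slide

ROBOT

A 6-joint arm with a two-finger parallel gripper is mounted at the origin on a cart in front of the work surface, level with it; the furniture and walls round the work are solid. World frame = base frame: x ahead of the robot, y to its left, z up, the work surface at z = 0. Lengths are in m, angles in rad, forces in N, time in s.
With the tool pointing down it reaches from about 0.35 to 0.85 m from the base axis. Payload 8.1 kg.
Tool frame: the origin (TCP) lies on the mounting face of the last link; the fingertips stand 186 mm ahead of it and the grasp point (between the pads) lies 167 mm ahead of it; y points along the fingers, x is the direction in which the jaws open and shut, and the axes are right-handed (so a half turn about y gives the same grasp; the last joint's range is limited). The gripper opens to 93 mm and grips with 3 to 60 N. Pads are 15 mm wide; open, the fingers measure 128 mm over their backs; the gripper's body (75 mm by 188 mm) begins 65 mm behind the grasp point.
Start: joints at [1.015, 0.13, 1.488, -0, 1.523, -0.085], TCP at [0.272, 0.535, 0.405] pointing down, gripper open.
Joint ranges: [-2.96, 2.96], [-0.89, 2.26], [0.02, 2.5], [-1.34, 4.48], [0, 2.73], [-2.66, 2.66]. Speed limits (rad/s): [2.39, 2.39, 2.79, 3.14, 3.14, 3.14].

INTERFACE

Orientations are given as a rotation vector (axis times angle).
In Python, from plant import robot, imaging gives the robot as it stands.
- The arm moves only by the shell command python3 -m inch 'ROWS' [OPENING] [FORCE]. ROWS is JSON, a list of rows, each an object of numbers: "x", "y", "z": the shift along the tool's x, y, z in mm; "twist": the turn about the tool's y in rad. In form: [{"x": .., "y": .., "z": .., "twist": ..}, ...]. A call has 1 to 12 rows; each row shifts and turns the commanded pose from where the row before left it, along the tool's axes as they then stand; what a row does not reach is not made up. A row lasts 1/10 s, in which the tool goes at most 50 mm and 8.59 degrees, less where a joint would pass 70% of its speed; a pose out of reach is approached as far as the arm can. A call with a gripper value outside its range is refused whole. OPENING is the gripper command: -1 is shut, 1 is fully open, values between are in proportion, set as the call begins (- or left out, the last holds). The fingers move at their own pace and stop on an object; FORCE is the grip in N (left out, the last holds). Time passes only in rows, so rows that do not move let the fingers close. It gives the time, the measured TCP pose, the force and the opening at its end, in the units of the state.
- robot.read_state(): the state, without advancing time (a new reading comes with each control period).
- imaging.read_camera(name): name is "side" or "top"; returns a dict with "color" (384x512x3 uint8, red, green, blue), "depth" (384x512 float32, m along the optical axis (not along the pixel's ray), 0 where there is no reading), "fx", "fy", "cx", "cy" (pixels), "rvec" (rotation vector, rad) and "tvec" (3), from world to camera coordinates, as OpenCV has them. Camera axes: x right, y down, z forward; pixel columns grow to the right and rows downward; lengths in m; the calibration is good to about 2 mm. A picture is of the moment at which its call begins.
- robot.close_job(): hands the job in, once; it reports no verdict.
The state is a dict: "t": time; "q": joint angles; "dq": joint speeds; "joint_torque": joint torques, N m; "tool_pos": TCP position; "orientation": TCP orientation; "force": force on the tool from outside, world axes, zero at the start; "wrist_torque": the same for the moment, N m; "opening": finger opening in m.
Only numpy, scipy, OpenCV 4.12 (cv2) and the standard library are available. Lean on these libraries where they do the work, as an engineer would, in place of code of your own. Each camera call takes 0.05 s, during which the arm holds its last target.

TASK

Two hand-cranked feed slides stand on the bench, one carrying an open casting tray, the other a solid steel block. Take the loose wooden grip sleeve on the crank of the slide with the tray and, keeping hold of it the whole way round, wind the tray away from the crank until its carriage is fully home against the far end stop, then let go. Do not turn the crank of the other slide.

Things in the scene. Friction and masses are not known exactly. Their poses are not given: they have to be found in the camera images.
- tray_slide: fixed feed slide carrying the open, hollow black casting tray (rim 76 mm high): grey gearbox 90x80 mm, 64 high, at the near end, crank on top (highest 96 mm beside the sleeve), rails to an end stop; base 305x90 mm. Origin: on the upright crank axis at bench level; x along the rails to the far stop. Crank turns anticlockwise from above to send the tray away; stays where left (1 to 2 N).
- tray_sleeve: upright wooden grip sleeve on the crank pin of the slide with the tray, 22 mm thick, 46 mm tall, free to spin on its pin. Origin: its centre, 125 mm above the bench, 50 mm from the crank axis: it goes round a level circle of 50 mm radius. Underside at 102 mm; the pin's 16 mm wide cap ends at 153 mm. Its x and y axes spin with it; z is up.
- tray_carriage (a joint): travel in m of the carriage under the casting tray: 0 nearest the crank, 0.094 hard against the far end stop. Geared rigidly to the crank: 20 mm for each radian (whole travel 4.7 rad, three quarters of a turn). Starts between 0 and about 0.025.
- block_sleeve: the same grip sleeve on the crank of the other, identical slide, which carries a solid flat steel block (72 x 88 x 26 mm); not to be moved. Origin: its centre, 125 mm above the bench.

How it is judged:
By the outcome, as a careful person would: the job done as asked, in the order asked, and still so for the second after the job is handed in, with the robot touching nothing.
It also fails if it takes over 40 s, if anything falls off the work surface, if the arm or the gripper's body presses on something with over 40 N, if the wrist force passes 120 N, or if a joint passes its speed limit or range.

## Working session

There is one attempt and no reset: what is moved stays moved. The work goes in short steps, Python scripts to look and compute and a shell command to move; the robot and the scene stay as the last step left them, time stands still between calls to the robot, and variables do not carry over. Pictures are saved under pics/ and viewed, and the job is handed in when it is done.

```bash
ls; mkdir -p pics; python3 - <<'E'
from plant import robot, imaging
import cv2,pickle
for n in("side","top"):
    c=imaging.read_camera(n); pickle.dump(c,open(f"pics/{n}0.pkl","wb"))
    cv2.imwrite(f"pics/{n}0.png",cv2.resize(c["color"][:,:,::-1],(800,600)))
    print(n,c["fx"],c["cx"],c["cy"],c["rvec"],c["tvec"])
s=robot.read_state();print(s)
E
```

```text
pics
side 380.960961334188 256.3877306058672 192.52316813996492 [ 2.08040846 -0.57149565  0.31467745] [-0.438693    0.26990764  0.6850467 ]
top 357.0050215715598 257.47424029390464 191.80855571587458 [ 2.20969764 -2.14671248  0.07633097] [0.05191912 0.53260982 0.9044835 ]
{'t': 0.1, 'q': array([ 1.01458550e+00,  1.31082771e-01,  1.48915648e+00,  2.98001613e-05,
        1.52299266e+00, -8.53833822e-02]), 'dq': array([-5.37626436e-04,  3.60173487e-05, -2.69578351e-03, -4.27498276e-04,
       -7.81834594e-04,  9.43884058e-04]), 'joint_torque': array([ 7.09779124e-04, -5.61348617e+01, -4.93094516e+01,  7.70227960e-02,
        2.93158041e-02, -5.55421923e-05]), 'tool_pos': array([0.2720342 , 0.53456234, 0.40380144]), 'orientation': array([-1.39660791, -0.85467017,  0.85709177]), 'force': array([0.12621363, 0.27596598, 0.50640268]), 'wrist_torque': array([-0.0351855 , -0.01626657, -0.01080364]), 'opening': 0.09317131223026416}
```

View pics/side0.png

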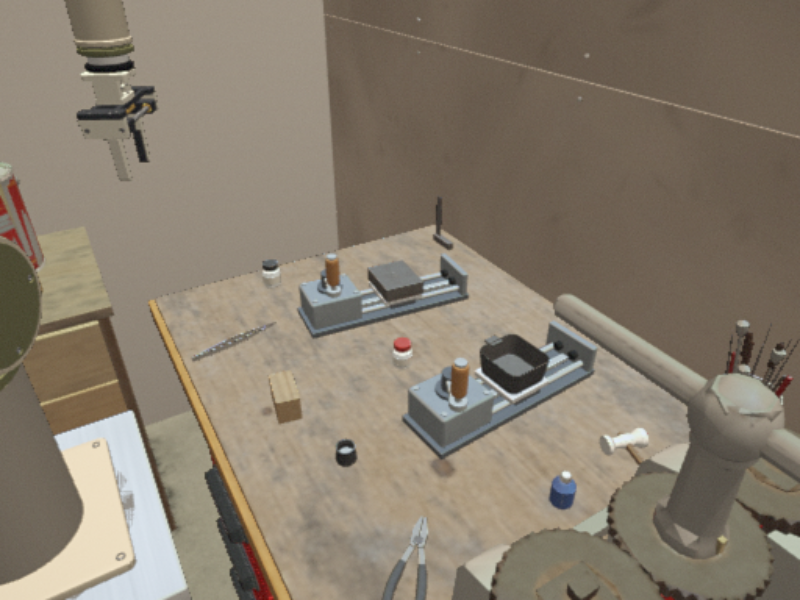

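View pics/top0.png

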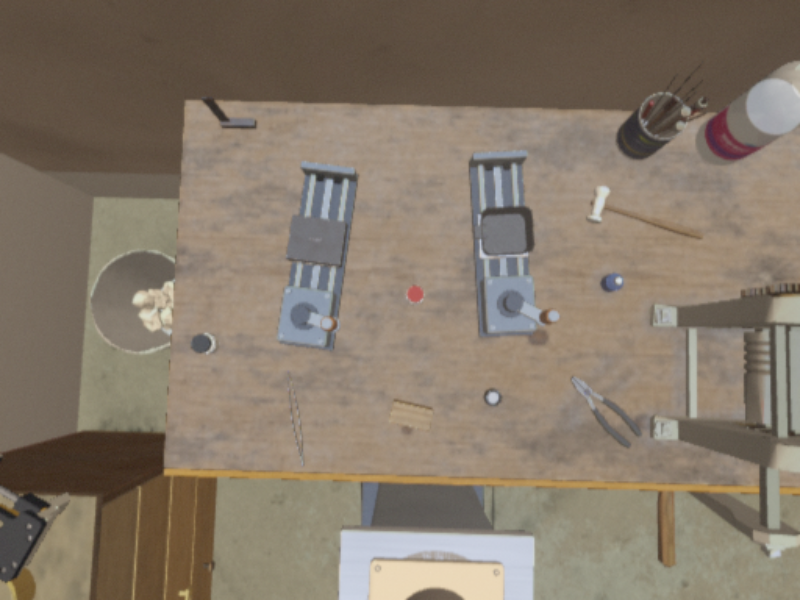

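```bash
python3 - <<'E'
from scipy.spatial.transform import Rotation as R
import numpy as np
print(R.from_rotvec([-1.39660791, -0.85467017,  0.85709177]).as_matrix().round(3))
E
```

```text
[[ 0.454 -0.001 -0.891]
 [ 0.891 -0.001  0.454]
 [-0.002 -1.     0.   ]]
```

```bash
cat > h.py <<'E'
import numpy as np,pickle,cv2
from scipy.spatial.transform import Rotation as R
def load(n): return pickle.load(open(f"pics/{n}.pkl","rb"))
def world(c,u,v,d=None,z=None):
    Rm=R.from_rotvec(c["rvec"]).as_matrix(); ray=np.array([(u-c["cx"])/c["fx"],(v-c["cy"])/c["fy"],1.])
    if z is not None:
        o=-Rm.T@c["tvec"]; r=Rm.T@ray; return o+r*(z-o[2])/r[2]
    d=d or c["depth"][int(round(v)),int(round(u))]
    return Rm.T@(ray*d-c["tvec"])
def wmap(c):
    v,u=np.mgrid[:384,:512]; d=c["depth"]
    p=np.stack([(u-c["cx"])/c["fx"]*d,(v-c["cy"])/c["fy"]*d,d],-1)-c["tvec"]
    return p@R.from_rotvec(c["rvec"]).as_matrix()
def proj(c,P):
    p=R.from_rotvec(c["rvec"]).as_matrix()@np.array(P)+c["tvec"]; return p[0]/p[2]*c["fx"]+c["cx"],p[1]/p[2]*c["fy"]+c["cy"]
E
python3 - <<'E'
from h import *
c=load("top0");s=load("side0")
print(c["depth"].min(),-R.from_rotvec(c["rvec"]).as_matrix().T@c["tvec"],-R.from_rotvec(s["rvec"]).as_matrix().T@s["tvec"])
cv2.imwrite("pics/tc.png",cv2.resize(c["color"][90:220,290:380,::-1],None,fx=4.6,fy=4.6,interpolation=cv2.INTER_CUBIC))
cv2.imwrite("pics/sc.png",cv2.resize(s["color"][190:290,250:390,::-1],None,fx=5.5,fy=5.5,interpolation=cv2.INTER_CUBIC))
w=wmap(c);
for y in (-0.35,-.3,-.25,-.2):
  m=(c["depth"]>0)&(abs(w[...,1]-y)<.02)&(w[...,0]>.2)&(w[...,0]<.9); print(y,np.percentile(w[m][:,2],[1,50,99,100]))
# obstacle extents: points >0.15
for nm,cc in(("top",c),("side",s)):
  w=wmap(cc); m=(cc["depth"]>0)&(w[...,2]>.18)&(w[...,0]>.1)&(w[...,0]<.9)&(w[...,1]>-.6)&(w[...,1]<.3)
  p=w[m]; print(nm,len(p)); 
  if len(p): print(p.min(0),p.max(0))
# sleeve
w=wmap(c);m=(c["depth"]>0)&(w[...,2]>.13)&(w[...,2]<.17)&(w[...,1]>-.3)&(w[...,1]<-.1)
v,u=np.where(m);print(np.c_[u,v][:10],w[m].mean(0),w[m].min(0),w[m].max(0),len(u))
E
```

```text
0.0 [0.45947776 0.05949322 0.94329208] [ 0.15556252 -0.59429637  0.59766445]
-0.35 [-0.00439201  0.0021208   0.2747951   0.28278133]
-0.3 [-0.0194257   0.00191016  0.2723343   0.28084195]
-0.25 [-0.02471559  0.00135929  0.27115006  0.27884159]
-0.2 [-0.02167386  0.00101507  0.26880069  0.27723061]
top 12252
[ 0.31633664 -0.48270649  0.18001215] [0.8977951  0.29992366 0.28404703]
side 50831
[ 0.1000013  -0.53551478  0.18000637] [0.89998856 0.29999048 0.52486341]
[[336  28]
 [339  28]
 [340  28]
 [341  28]
 [342  28]
 [343  28]
 [344  28]
 [345  28]
 [346  28]
 [347  28]] [ 0.85627642 -0.19612446  0.15023153] [ 0.49550526 -0.29958859  0.1300065 ] [ 0.89774282 -0.10000793  0.16996514] 894
```

View pics/tc.png

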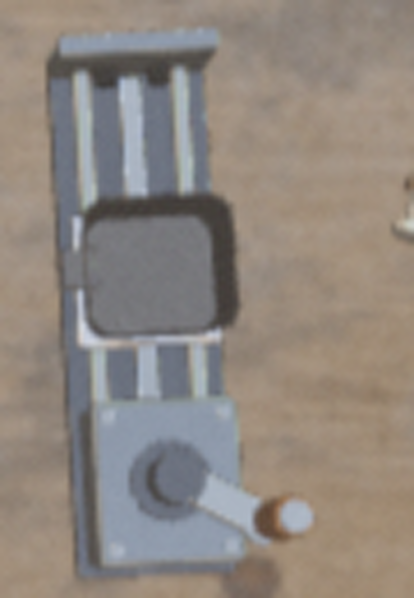

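View pics/sc.png

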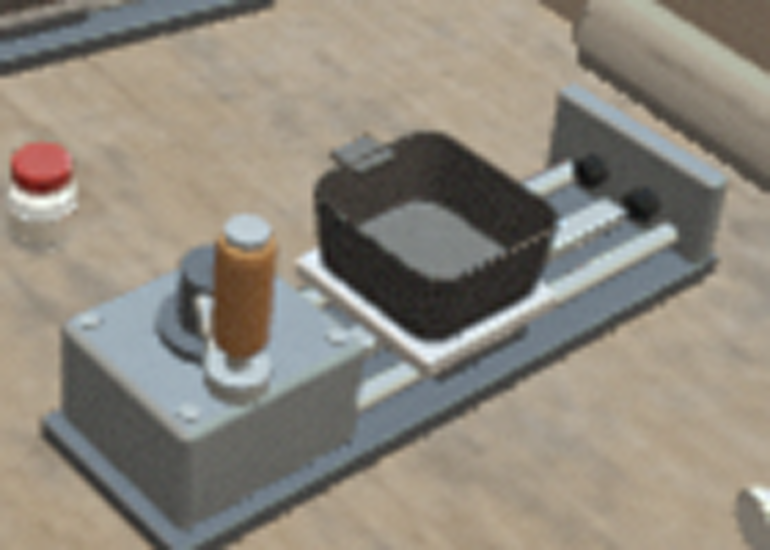

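```bash
python3 - <<'E'
from h import *
c=load("top0");s=load("side0")
def T(x,y,z): return world(c,290+(x+.5)/4.6-.5,90+(y+.5)/4.6-.5,z=z)
def S(x,y,z): return world(s,250+(x+.5)/5.5-.5,190+(y+.5)/5.5-.5,z=z)
print("cap",T(295,516,.153),S(249,229,.153))
print("hub",T(181,473,.096),S(205,258,.096), np.linalg.norm((T(295,516,.153)-T(181,473,.096))[:2]))
for n,p in dict(fl=(92,402),fr=(240,400),nl=(98,568),nr=(243,560)).items(): print(n,T(*p,.064))
for n,p in dict(l=(65,322),n=(192,438),r=(372,345)).items(): print("S",n,S(*p,.064))
for y,x in ((100,53),(300,65),(500,76)):print("base edge",T(x,y,.012), c["depth"][90+int(y/4.6),290+int(x/4.6)+1])
print("carr plate edge near",T(82,345,.03),T(220,340,.03), "stop top",T(62,42,.0),)
w=wmap(c)
m=(c["depth"]>0)&(abs(w[...,2]-.06)<.012)&(w[...,1]>-.3)&(w[...,1]<-.1)&(w[...,0]>.4)&(w[...,0]<.62)
h=w[m];print(np.percentile(h[:,2],[5,50,95]),cv2.minAreaRect((h[:,:2]*1000).astype(np.float32)))
E
```

```text
cap [ 0.50463916 -0.14730987  0.153     ] [ 0.50436131 -0.15038202  0.153     ]
hub [ 0.5284445  -0.10324802  0.096     ] [ 0.52463774 -0.09926911  0.096     ] 0.05008134185311844
fl [ 0.56800614 -0.06104018  0.064     ]
fr [ 0.57134911 -0.14054806  0.064     ]
nl [ 0.47889505 -0.06583416  0.064     ]
nr [ 0.48540612 -0.14308498  0.064     ]
S l [ 0.47987492 -0.0721082   0.064     ]
S n [ 0.48634252 -0.14904709  0.064     ]
S r [ 0.57316686 -0.14272662  0.064     ]
base edge [ 0.74956092 -0.04249612  0.012     ] 0.9474017
base edge [ 0.6327856 -0.0516681  0.012    ] 0.9410671
base edge [ 0.51820733 -0.06009941  0.012     ] 0.93080294
carr plate edge near [ 0.60419648 -0.0595273   0.03      ] [ 0.60920236 -0.13672513  0.03      ] stop top [ 0.7882265  -0.04840713  0.        ]
[0.06008053 0.06445453 0.07000267] ((551.1600341796875, -191.39434814453125), (182.5399627685547, 137.34519958496094), 89.89131927490234)
```

```bash
python3 - <<'E'
from h import *
for nm in("top0","side0"):
  c=load(nm);w=wmap(c)
  m=(c["depth"]>0)&(w[...,2]>.1)&(w[...,2]<.6)&(w[...,0]>.25)&(w[...,0]<.75)&(w[...,1]>-.6)&(w[...,1]<-.0)
  p=w[m]
  print(nm)
  for x in np.arange(.25,.75,.05):
    r=[]
    for y in np.arange(-.45,0,.05):
      k=(p[:,0]>=x)&(p[:,0]<x+.05)&(p[:,1]>=y)&(p[:,1]<y+.05)
      r.append(p[k,2].max() if k.sum()>3 else 0)
    print(round(x,2),np.round(r,2))
E
```

```text
top0
0.25 [0 0 0 0 0 0 0 0 0]
0.3 [0.25 0.22 0.   0.   0.   0.   0.   0.   0.  ]
0.35 [0.23 0.18 0.   0.   0.   0.   0.   0.   0.  ]
0.4 [0.22 0.   0.   0.   0.   0.   0.   0.   0.  ]
0.45 [0.23 0.   0.   0.   0.   0.15 0.15 0.   0.  ]
0.5 [0.25 0.23 0.   0.   0.   0.15 0.16 0.   0.  ]
0.55 [0 0 0 0 0 0 0 0 0]
0.6 [0 0 0 0 0 0 0 0 0]
0.65 [0 0 0 0 0 0 0 0 0]
0.7 [0 0 0 0 0 0 0 0 0]
side0
0.25 [0 0 0 0 0 0 0 0 0]
0.3 [0.29 0.19 0.   0.   0.   0.   0.   0.   0.  ]
0.35 [0.29 0.   0.   0.   0.   0.   0.   0.   0.  ]
0.4 [0.39 0.39 0.   0.   0.   0.   0.   0.   0.  ]
0.45 [0.28 0.   0.   0.   0.   0.15 0.15 0.   0.  ]
0.5 [0.24 0.12 0.   0.   0.   0.15 0.15 0.   0.  ]
0.55 [0 0 0 0 0 0 0 0 0]
0.6 [0 0 0 0 0 0 0 0 0]
0.65 [0 0 0 0 0 0 0 0 0]
0.7 [0 0 0 0 0 0 0 0 0]
```

```bash
python3 -m inch '[{"x":-15,"z":-15},{"x":-28,"z":-28.7},{"x":-28,"z":-28.7},{"x":-28,"z":-28.7},{"x":-28,"z":-28.7},{"x":-28,"z":-28.7},{"x":-28,"z":-28.7},{"x":-28,"z":-28.7},{"x":-28,"z":-28.7},{"x":-28,"z":-28.7},{"x":-28,"z":-28.7},{"x":-28,"z":-28.7}]' 1 15
```

```text
$[0]: bad value
```

```bash
python3 -m inch '[{"x":-15,"y":0,"z":-15,"twist":0},{"x":-28,"y":0,"z":-28.7,"twist":0},{"x":-28,"y":0,"z":-28.7,"twist":0},{"x":-28,"y":0,"z":-28.7,"twist":0},{"x":-28,"y":0,"z":-28.7,"twist":0},{"x":-28,"y":0,"z":-28.7,"twist":0},{"x":-28,"y":0,"z":-28.7,"twist":0},{"x":-28,"y":0,"z":-28.7,"twist":0},{"x":-28,"y":0,"z":-28.7,"twist":0},{"x":-28,"y":0,"z":-28.7,"twist":0},{"x":-28,"y":0,"z":-28.7,"twist":0},{"x":-28,"y":0,"z":-28.7,"twist":0}]' 1 15
```

```text
t: 1.3
tool_pos: [0.4204, 0.0953, 0.4045]
orientation: [-1.396, -0.856, 0.856]
force: [0.5, 0.1, 0.1]
opening: 0.0931
```

```bash
python3 -m inch '[{"x":-28,"y":5,"z":-29,"twist":0},{"x":-28,"y":5,"z":-29,"twist":0},{"x":-28,"y":5,"z":-29,"twist":0},{"x":-28,"y":5,"z":-29,"twist":0},{"x":-28,"y":5,"z":-29,"twist":0},{"x":-24,"y":5,"z":-25,"twist":0},{"x":-12,"y":5,"z":-12,"twist":0},{"x":-4,"y":4,"z":-4,"twist":0},{"x":0,"y":0,"z":0,"twist":0},{"x":0,"y":0,"z":0,"twist":0}]' 1 15
python3 - <<'E'
from plant import robot, imaging
from h import *
for n in("side","top"):
    c=imaging.read_camera(n); pickle.dump(c,open(f"pics/{n}1.pkl","wb"))
    a=c["color"][190:290,250:390] if n=="side" else c["color"][120:250,270:420]
    cv2.imwrite(f"pics/{n}1.png",cv2.resize(a[:,:,::-1],None,fx=5,fy=4.5 if 0 else 5,interpolation=cv2.INTER_CUBIC)[:600,:800])
a=load("side1")["color"][130:290,200:390]
cv2.imwrite("pics/side1.png",cv2.resize(a[:,:,::-1],None,fx=3.7,fy=3.7))
print(robot.read_state()["tool_pos"],robot.read_state()["t"])
E
```

```text
t: 2.3
tool_pos: [0.5043, -0.1468, 0.3656]
orientation: [-1.395, -0.856, 0.856]
force: [-0.9, -1.6, 0.8]
opening: 0.0932
[ 0.50443357 -0.14667401  0.36613724] 2.4
```

View pics/side1.png

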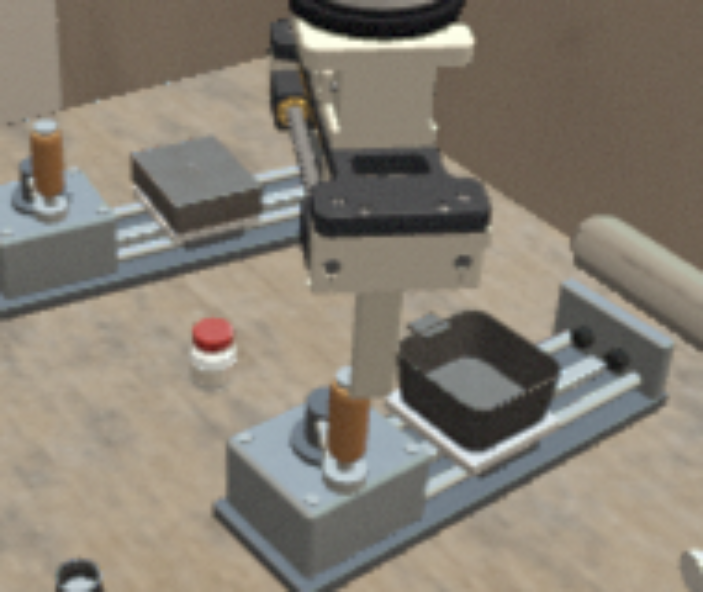

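```bash
python3 -m inch '[{"x":-2,"y":8,"z":-1,"twist":0},{"x":0,"y":12,"z":0,"twist":0},{"x":0,"y":12,"z":0,"twist":0},{"x":0,"y":12,"z":0,"twist":0},{"x":0,"y":12,"z":0,"twist":0},{"x":0,"y":10,"z":0,"twist":0},{"x":0,"y":5,"z":0,"twist":0},{"x":0,"y":0,"z":0,"twist":0}]' 1 15
python3 - <<'E'
from plant import robot, imaging
from h import *
c=imaging.read_camera("side");pickle.dump(c,open("pics/side2.pkl","wb"))
a=c["color"][170:290,250:390]
cv2.imwrite("pics/side2.png",cv2.resize(a[:,:,::-1],None,fx=4.8,fy=4.8))
print(robot.read_state()["tool_pos"],robot.read_state()["force"])
E
```

```text
t: 3.2
tool_pos: [0.5041, -0.15, 0.2936]
orientation: [-1.394, -0.855, 0.856]
force: [-0.0, -0.1, 0.1]
opening: 0.0931
[ 0.50441473 -0.15014893  0.29443344] [-0.27489839  0.57390503  0.0995583 ]
```

View pics/side2.png

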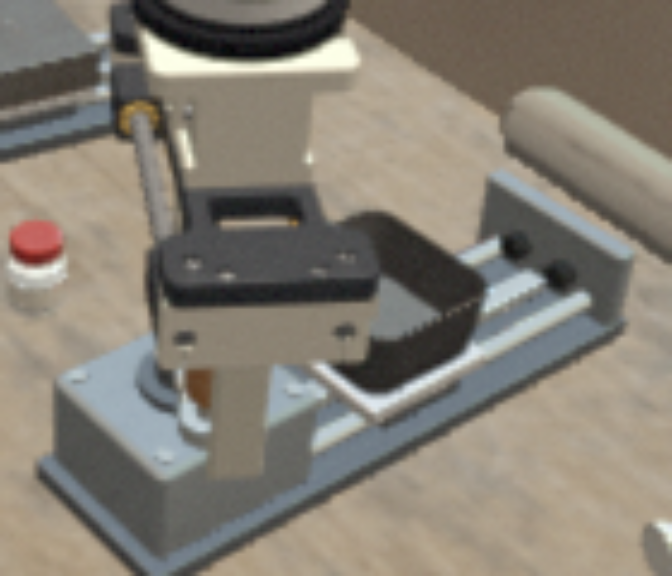

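```bash
python3 -m inch '[{"x":0,"y":0,"z":0,"twist":0},{"x":0,"y":0,"z":0,"twist":0},{"x":0,"y":0,"z":0,"twist":0},{"x":0,"y":0,"z":0,"twist":0},{"x":0,"y":0,"z":0,"twist":0},{"x":0,"y":0,"z":0,"twist":0},{"x":0,"y":0,"z":0,"twist":0},{"x":0,"y":0,"z":0,"twist":0}]' -1 15
python3 - <<'E'
from plant import robot, imaging
from h import *
c=imaging.read_camera("side");pickle.dump(c,open("pics/side3.pkl","wb"))
a=c["color"][170:290,250:390]
cv2.imwrite("pics/side3.png",cv2.resize(a[:,:,::-1],None,fx=4.8,fy=4.8))
print(robot.read_state())
E
```

```text
t: 4.05
tool_pos: [0.5044, -0.1502, 0.2947]
orientation: [-1.396, -0.856, 0.856]
force: [-0.4, 1.0, -0.4]
opening: 0.0335
{'t': 4.1, 'q': array([-3.86704688e-01,  1.24731042e-02,  1.81702025e+00,  4.60341979e-06,
        1.31220425e+00, -1.48673703e+00]), 'dq': array([ 0.00109922, -0.00162479,  0.0009994 ,  0.00023063, -0.00015989,
       -0.00087458]), 'joint_torque': array([-1.13961622e-03, -4.70726252e+01, -4.64136064e+01, -8.28860124e-03,
        8.07414833e-02,  6.69603014e-05]), 'tool_pos': array([ 0.5044402 , -0.15012896,  0.29469265]), 'orientation': array([-1.39577594, -0.85578322,  0.85587916]), 'force': array([ 0.52615464,  0.47548464, -0.19637929]), 'wrist_torque': array([0.00090612, 0.02521868, 0.01261667]), 'opening': 0.029522670698109075}
```

View pics/side3.png

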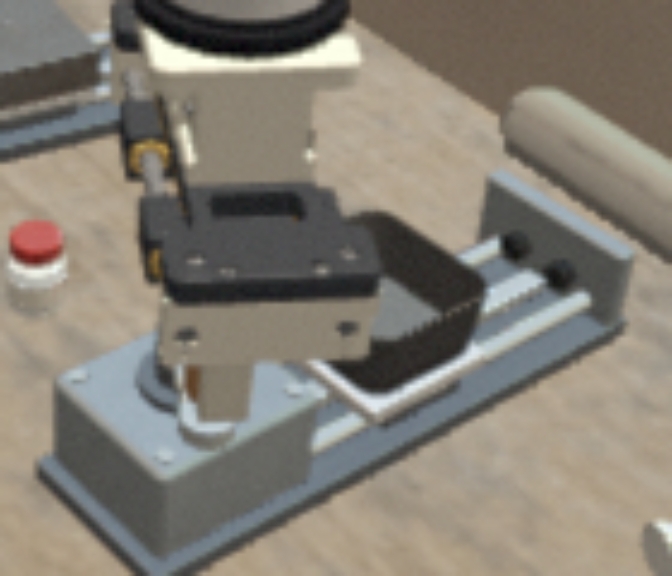

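```bash
python3 - <<'E'
from h import *
c=load("side3")
tx=np.array([.454,.891,0])
for d in(0,-.015,-.022):
  for z in (.109,.125,.153): print(d,z,(np.array(proj(c,np.array([.5044,-.1501,z])+d*tx))-[250,170])*4.8)
E
```

```text
0 0.109 [208.87102929 379.59547778]
0 0.125 [211.05442063 348.92817247]
0 0.153 [215.00286599 293.46941104]
-0.015 0.109 [214.47402023 404.76991992]
-0.015 0.125 [216.76368817 373.86595254]
-0.015 0.153 [220.90673441 317.94667981]
-0.022 0.109 [217.15615135 416.82083264]
-0.022 0.125 [219.49753091 385.80723376]
-0.022 0.153 [223.73532776 329.67394654]
```

```bash
python3 -m inch '[{"x":0,"y":0,"z":2,"twist":0},{"x":0,"y":0,"z":0,"twist":0},{"x":0,"y":0,"z":0,"twist":0},{"x":0,"y":0,"z":0,"twist":0}]' -1 15
python3 - <<'E'
from plant import robot, imaging
from h import *
for n in("side","top"):
    c=imaging.read_camera(n);pickle.dump(c,open(f"pics/{n}4.pkl","wb"))
a=load("side4")["color"][170:290,250:390]
cv2.imwrite("pics/side4.png",cv2.resize(a[:,:,::-1],None,fx=4.8,fy=4.8))
s=robot.read_state();print(s["tool_pos"],s["force"],s["opening"],s["wrist_torque"])
E
```

```text
t: 4.5
tool_pos: [0.5029, -0.1481, 0.2947]
orientation: [-1.394, -0.858, 0.854]
force: [3.0, 6.9, -0.1]
opening: 0.0212
[ 0.50294405 -0.14813127  0.29473636] [2.75887936 6.68429889 0.15910907] 0.02162972031834233 [ 1.13603917 -0.43778073 -0.03979166]
```

View pics/side4.png

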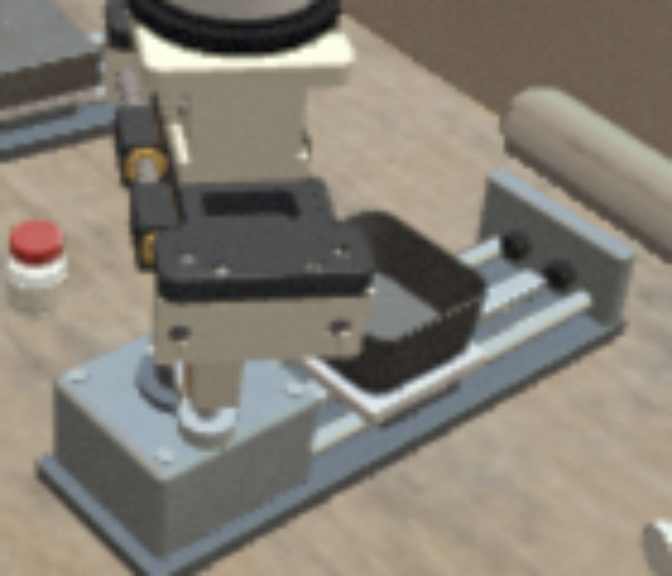

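```bash
cat > circ.py <<'E'
import sys; from h import *
# args: cmdx cmdy cx cy r a0 a1 n
cx0,cy0,cx,cy,r,a0,a1,n=map(float,sys.argv[1:]);n=int(n)
tx=np.array([.454,.891]);tz=np.array([-.891,.454])
p=np.array([cx0,cy0])
for k in range(1,n+1):
    a=np.radians(a0+(a1-a0)*k/n);t=np.array([cx+r*np.cos(a),cy+r*np.sin(a)]);d=(t-p)*1000
    x,z=round(d@tx,1),round(d@tz,1);p=p+(x*tx+z*tz)/1000;print('{"x":%g,"y":0,"z":%g,"twist":0}'%(x,z),end=",")
print("\nend",p.round(4))
E
python3 circ.py .5026 -.1492 .5275 -.105 .05 -119.7 -95 5
```

```text
{"x":0.7,"y":0,"z":-4.1,"twist":0},{"x":0.4,"y":0,"z":-4.3,"twist":0},{"x":0.7,"y":0,"z":-4.2,"twist":0},{"x":1.1,"y":0,"z":-4.2,"twist":0},{"x":1.4,"y":0,"z":-4,"twist":0},
end [ 0.5231 -0.1548]
```

```bash
python3 -m inch '[{"x":0.7,"y":0,"z":-4.1,"twist":0},{"x":0.4,"y":0,"z":-4.3,"twist":0},{"x":0.7,"y":0,"z":-4.2,"twist":0},{"x":1.1,"y":0,"z":-4.2,"twist":0},{"x":1.4,"y":0,"z":-4,"twist":0},{"x":0,"y":0,"z":0,"twist":0}]' -1 25
python3 - <<'E'
from plant import robot, imaging
from h import *
for n in("side","top"):
    c=imaging.read_camera(n);pickle.dump(c,open(f"pics/{n}5.pkl","wb"))
a=load("side5")["color"][170:290,250:390]
cv2.imwrite("pics/side5.png",cv2.resize(a[:,:,::-1],None,fx=4.8,fy=4.8))
s=robot.read_state();print(s["tool_pos"],s["force"],s["opening"],s["wrist_torque"])
E
```

```text
t: 5.2
tool_pos: [0.5237, -0.1535, 0.2947]
orientation: [-1.393, -0.858, 0.855]
force: [1.3, 9.7, 2.3]
opening: 0.0213
[ 0.52350893 -0.15342027  0.29471541] [1.13682037 9.56617521 1.38331481] 0.021382266803368074 [ 1.52351254 -0.23832738  0.00602377]
```

View pics/side5.png

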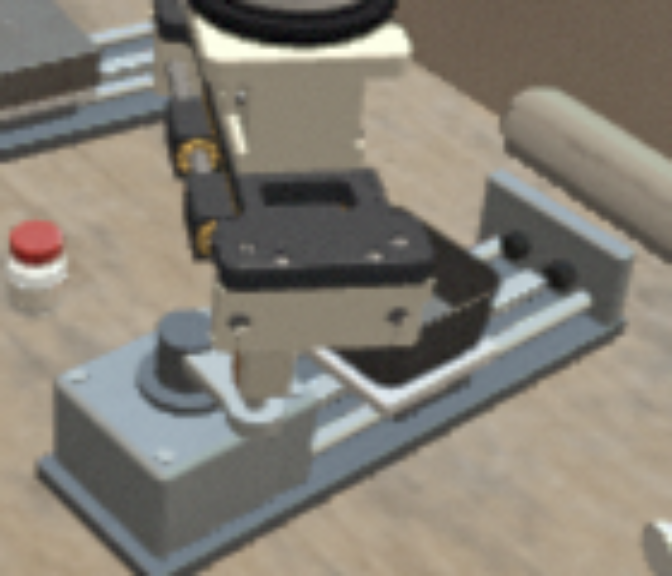

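```bash
python3 circ.py .5231 -.1548 .5275 -.1032 .05 -95 -41 9
```

```text
{"x":3.8,"y":0,"z":-4,"twist":0},{"x":2.7,"y":0,"z":-4.5,"twist":0},{"x":3.2,"y":0,"z":-4.1,"twist":0},{"x":3.5,"y":0,"z":-3.9,"twist":0},{"x":4,"y":0,"z":-3.4,"twist":0},{"x":4.3,"y":0,"z":-3,"twist":0},{"x":4.6,"y":0,"z":-2.5,"twist":0},{"x":4.8,"y":0,"z":-2.1,"twist":0},{"x":5,"y":0,"z":-1.5,"twist":0},
end [ 0.5652 -0.136 ]
```

```bash
python3 -m inch '[{"x":3.8,"y":0,"z":-4,"twist":0},{"x":2.7,"y":0,"z":-4.5,"twist":0},{"x":3.2,"y":0,"z":-4.1,"twist":0},{"x":3.5,"y":0,"z":-3.9,"twist":0},{"x":4,"y":0,"z":-3.4,"twist":0},{"x":4.3,"y":0,"z":-3,"twist":0},{"x":4.6,"y":0,"z":-2.5,"twist":0},{"x":4.8,"y":0,"z":-2.1,"twist":0},{"x":5,"y":0,"z":-1.5,"twist":0},{"x":0,"y":0,"z":0,"twist":0}]' -1 25; python3 circ.py .5652 -.1360 .5275 -.1032 .05 -41 19 10
```

```text
t: 6.3
tool_pos: [0.565, -0.1347, 0.2947]
orientation: [-1.392, -0.855, 0.857]
force: [-8.6, 9.1, 9.0]
opening: 0.0214
{"x":5.2,"y":0,"z":-1,"twist":0},{"x":5.2,"y":0,"z":-0.5,"twist":0},{"x":5.2,"y":0,"z":0.1,"twist":0},{"x":5.2,"y":0,"z":0.6,"twist":0},{"x":5.1,"y":0,"z":1.2,"twist":0},{"x":4.9,"y":0,"z":1.7,"twist":0},{"x":4.8,"y":0,"z":2.2,"twist":0},{"x":4.5,"y":0,"z":2.7,"twist":0},{"x":4.1,"y":0,"z":3.2,"twist":0},{"x":3.9,"y":0,"z":3.5,"twist":0},
end [ 0.5748 -0.0869]
```

```bash
python3 circ.py .5652 -.1360 .526 -.103 .05 -40 20 10
```

```text
{"x":5.5,"y":0,"z":0.3,"twist":0},{"x":5.2,"y":0,"z":-0.4,"twist":0},{"x":5.3,"y":0,"z":0.2,"twist":0},{"x":5.1,"y":0,"z":0.7,"twist":0},{"x":5.1,"y":0,"z":1.3,"twist":0},{"x":4.9,"y":0,"z":1.8,"twist":0},{"x":4.7,"y":0,"z":2.3,"twist":0},{"x":4.5,"y":0,"z":2.8,"twist":0},{"x":4.1,"y":0,"z":3.2,"twist":0},{"x":3.8,"y":0,"z":3.6,"twist":0},
end [ 0.573  -0.0859]
```

```bash
python3 -m inch '[{"x":5.5,"y":-0.5,"z":0.3,"twist":0},{"x":5.2,"y":-0.5,"z":-0.4,"twist":0},{"x":5.3,"y":0,"z":0.2,"twist":0},{"x":5.1,"y":0,"z":0.7,"twist":0},{"x":5.1,"y":0,"z":1.3,"twist":0},{"x":4.9,"y":0,"z":1.8,"twist":0},{"x":4.7,"y":0,"z":2.3,"twist":0},{"x":4.5,"y":0,"z":2.8,"twist":0},{"x":4.1,"y":0,"z":3.2,"twist":0},{"x":3.8,"y":0,"z":3.6,"twist":0},{"x":0,"y":0,"z":0,"twist":0}]' -1 25
python3 - <<'E'
from plant import robot, imaging
from h import *
for n in("side","top"):
    c=imaging.read_camera(n);pickle.dump(c,open(f"pics/{n}6.pkl","wb"))
a=load("side6")["color"][170:290,250:390]
cv2.imwrite("pics/side6.png",cv2.resize(a[:,:,::-1],None,fx=4.8,fy=4.8))
s=robot.read_state();print(s["tool_pos"],s["force"],s["opening"],s["wrist_torque"])
E
```

```text
t: 7.4
tool_pos: [0.5725, -0.0853, 0.2948]
orientation: [-1.394, -0.855, 0.857]
force: [-5.4, 0.1, -4.5]
opening: 0.0213
[ 0.5725353  -0.0853941   0.29482978] [-5.32925263 -0.28331804 -5.15131584] 0.021414491394896602 [-0.07519865  0.77227308  0.04514439]
```

View pics/side6.png

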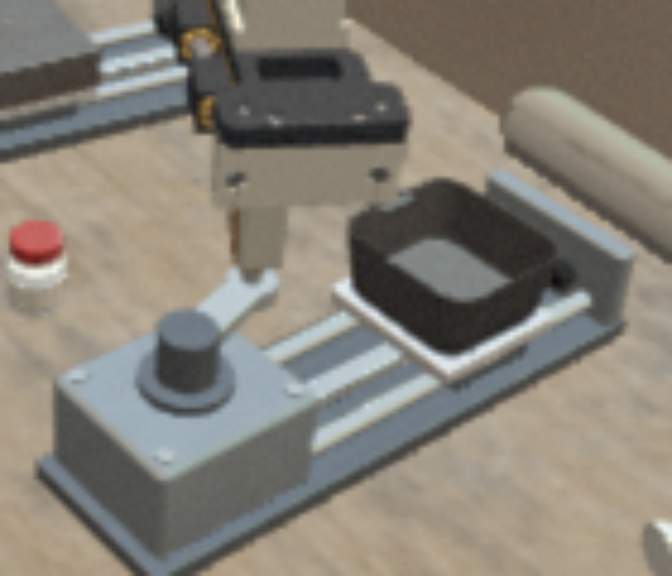

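```bash
python3 circ.py .573 -.0859 .5255 -.103 .05 20 80 10
```

```text
{"x":3.1,"y":0,"z":4.5,"twist":0},{"x":3,"y":0,"z":4.3,"twist":0},{"x":2.4,"y":0,"z":4.6,"twist":0},{"x":2,"y":0,"z":4.9,"twist":0},{"x":1.4,"y":0,"z":5,"twist":0},{"x":0.9,"y":0,"z":5.2,"twist":0},{"x":0.4,"y":0,"z":5.2,"twist":0},{"x":-0.2,"y":0,"z":5.2,"twist":0},{"x":-0.7,"y":0,"z":5.2,"twist":0},{"x":-1.3,"y":0,"z":5.1,"twist":0},
end [ 0.5342 -0.0538]
```

```bash
python3 -m inch '[{"x":3.1,"y":0.5,"z":4.5,"twist":0},{"x":3,"y":0,"z":4.3,"twist":0},{"x":2.4,"y":0,"z":4.6,"twist":0},{"x":2,"y":0,"z":4.9,"twist":0},{"x":1.4,"y":0,"z":5,"twist":0},{"x":0.9,"y":0,"z":5.2,"twist":0},{"x":0.4,"y":0,"z":5.2,"twist":0},{"x":-0.2,"y":0,"z":5.2,"twist":0},{"x":-0.7,"y":0,"z":5.2,"twist":0},{"x":-1.3,"y":0,"z":5.1,"twist":0},{"x":0,"y":0,"z":0,"twist":0}]' -1 25
python3 - <<'E'
from plant import robot, imaging
from h import *
for n in("side","top"):
    c=imaging.read_camera(n);pickle.dump(c,open(f"pics/{n}7.pkl","wb"))
a=load("side7")["color"][170:290,250:390]
cv2.imwrite("pics/side7.png",cv2.resize(a[:,:,::-1],None,fx=4.8,fy=4.8))
s=robot.read_state();print(s["tool_pos"],s["force"],s["opening"],s["wrist_torque"])
E
```

```text
t: 8.6
tool_pos: [0.5334, -0.0534, 0.2949]
orientation: [-1.395, -0.855, 0.856]
force: [-0.8, -0.9, -12.5]
opening: 0.0211
[ 0.53380521 -0.0535575   0.29493105] [ -0.98120986  -1.1946129  -13.38562471] 0.021352754634594268 [-0.04264331  0.24600046 -0.01740496]
```

View pics/side7.png

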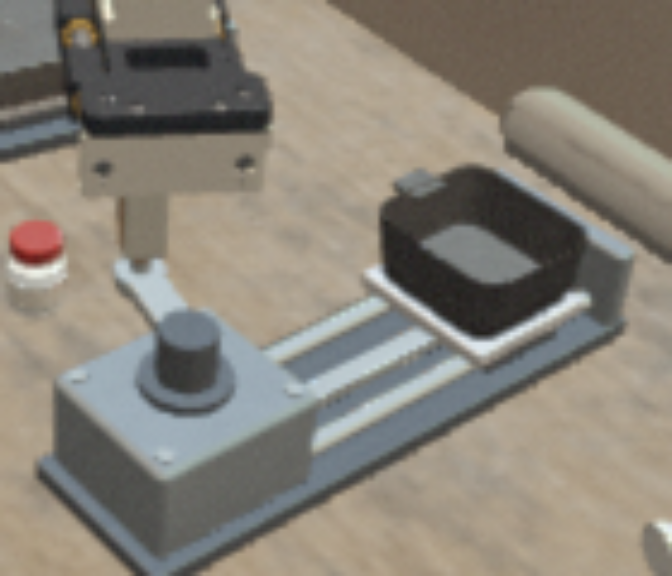

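```bash
python3 circ.py .5342 -.0538 .5252 -.1032 .05 80 110 5;python3 circ.py .5342 -.0538 .5252 -.1032 .05 80 150 14
```

```text
{"x":-2.1,"y":0,"z":5.1,"twist":0},{"x":-2.3,"y":0,"z":4.7,"twist":0},{"x":-2.7,"y":0,"z":4.5,"twist":0},{"x":-3.3,"y":0,"z":4.1,"twist":0},{"x":-3.6,"y":0,"z":3.8,"twist":0},
end [ 0.5081 -0.0562]
{"x":-1.7,"y":0,"z":4.3,"twist":0},{"x":-1.9,"y":0,"z":4,"twist":0},{"x":-2.1,"y":0,"z":3.8,"twist":0},{"x":-2.5,"y":0,"z":3.6,"twist":0},{"x":-2.7,"y":0,"z":3.3,"twist":0},{"x":-3.1,"y":0,"z":3.2,"twist":0},{"x":-3.3,"y":0,"z":2.8,"twist":0},{"x":-3.6,"y":0,"z":2.5,"twist":0},{"x":-3.7,"y":0,"z":2.2,"twist":0},{"x":-4,"y":0,"z":1.9,"twist":0},{"x":-4.1,"y":0,"z":1.5,"twist":0},{"x":-4.2,"y":0,"z":1.2,"twist":0},{"x":-4.2,"y":0,"z":0.8,"twist":0},{"x":-4.4,"y":0,"z":0.4,"twist":0},
end [ 0.4819 -0.0782]
```

```bash
python3 -m inch '[{"x":-1.7,"y":0.5,"z":4.3,"twist":0},{"x":-1.9,"y":0.5,"z":4,"twist":0},{"x":-2.1,"y":0,"z":3.8,"twist":0},{"x":-2.5,"y":0,"z":3.6,"twist":0},{"x":-2.7,"y":0,"z":3.3,"twist":0},{"x":-3.1,"y":0,"z":3.2,"twist":0},{"x":0,"y":0,"z":0,"twist":0}]' -1 25
python3 - <<'E'
from plant import robot, imaging
from h import *
for n in("side","top"):
    c=imaging.read_camera(n);pickle.dump(c,open(f"pics/{n}8.pkl","wb"))
a=load("side8")["color"][170:290,250:390]
cv2.imwrite("pics/side8.png",cv2.resize(a[:,:,::-1],None,fx=4.8,fy=4.8))
s=robot.read_state();print(s["tool_pos"],s["force"],s["opening"],s["wrist_torque"])
E
```

```text
t: 9.4
tool_pos: [0.5081, -0.0541, 0.2954]
orientation: [-1.393, -0.86, 0.855]
force: [-0.7, 0.7, -1.9]
opening: 0.0037
[ 0.50841731 -0.05586588  0.29589936] [-1.67276109  1.50977051 -2.06466696] 0.000834112034931536 [0.12628589 0.20484082 0.05033598]
```

View pics/side8.png

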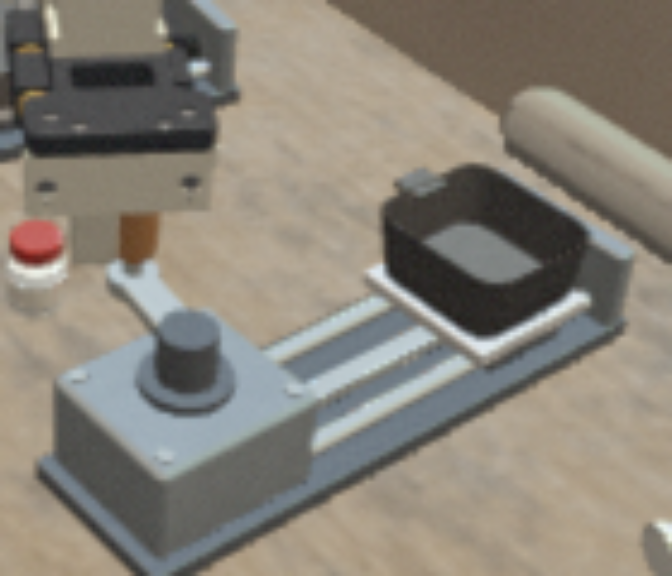

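```bash
python3 - <<'E'
from h import *
a=load("top8")["color"][80:220,280:400]
cv2.imwrite("pics/t8.png",cv2.resize(a[:,:,::-1],None,fx=4.2,fy=4.2,interpolation=cv2.INTER_CUBIC))
a=load("side8")["color"][190:260,310:390]
cv2.imwrite("pics/s8.png",cv2.resize(a[:,:,::-1],None,fx=8,fy=8,interpolation=cv2.INTER_CUBIC))
E
```

```text
(no output)
```

View pics/t8.png

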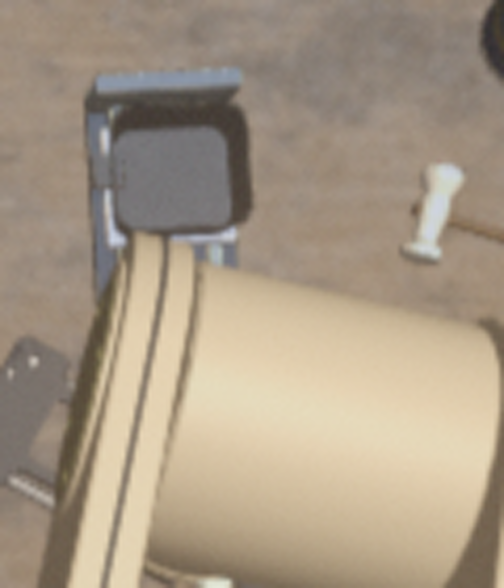

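View pics/s8.png

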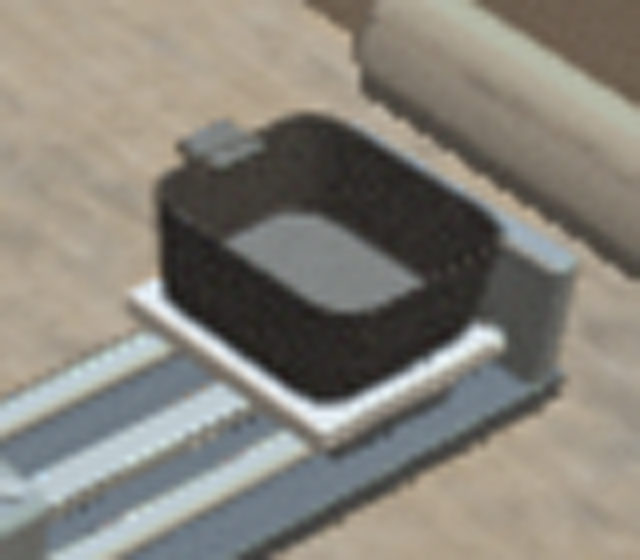

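```bash
python3 - <<'E'
from h import *
s=load("side8");s0=load("side0")
def S(x,y,z): return world(s,310+(x+.5)/8-.5,190+(y+.5)/8-.5,z=z)
for n,p,z in (("near-right corner top",(322,432),.036),("far-right corner",(503,330),.036),("left near",(135,292),.036),("stop right bottom near",(527,385),.012),("stop right bottom far",(555,375),.012),("stop near right top",(550,268),.07)): print(n,S(*p,z).round(4))
print("start near-right",world(s0,250+435.5/5.5-.5,190+360.5/5.5-.5,z=.036).round(4), "far right",world(s0,250+557/5.5-.5,190+285/5.5-.5,z=.036).round(4))
# depth heights around plate/stop
w=wmap(s)
for (x,y) in ((322,420),(420,380),(540,320),(560,268),(450,430),(300,470)): print((x,y),w[190+int(y/8),310+int(x/8)].round(4))
E
```

```text
near-right corner top [ 0.677  -0.1333  0.036 ]
far-right corner [ 0.7548 -0.1258  0.036 ]
left near [ 0.673  -0.0561  0.036 ]
stop right bottom near [ 0.7672 -0.1288  0.012 ]
stop right bottom far [ 0.778  -0.1297  0.012 ]
stop near right top [ 0.7508 -0.1404  0.07  ]
start near-right [ 0.611  -0.1387  0.036 ] far right [ 0.6842 -0.1285  0.036 ]
(322, 420) [ 0.6813 -0.1293  0.0358]
(420, 380) [ 0.7164 -0.1308  0.0368]
(540, 320) [ 0.7682 -0.1277  0.0344]
(560, 268) [ 0.7697 -0.1306  0.0565]
(450, 430) [ 0.7337 -0.1315  0.0119]
(300, 470) [ 0.6839 -0.1212  0.0107]
```

```bash
python3 - <<'E'
from h import *
s=load("side8")
for th in (76,80,84,88,92):
  a=np.radians(th);P=[.5252+.05*np.cos(a),-.1032+.05*np.sin(a)]
  print(th,np.round(P,4),[((np.array(proj(s,P+[z]))-[250,170])*4.8).round(0) for z in(.102,.125)])
a=load("side8")["color"][200:240,255:300]
cv2.imwrite("pics/s8b.png",cv2.resize(a[:,:,::-1],None,fx=14,fy=14,interpolation=cv2.INTER_CUBIC))
E
```

```text
76 [ 0.5373 -0.0547] [array([144., 245.]), array([146., 204.])]
80 [ 0.5339 -0.054 ] [array([137., 247.]), array([139., 205.])]
84 [ 0.5304 -0.0535] [array([130., 249.]), array([132., 207.])]
88 [ 0.5269 -0.0532] [array([123., 251.]), array([125., 209.])]
92 [ 0.5235 -0.0532] [array([117., 253.]), array([118., 211.])]
```

View pics/s8b.png

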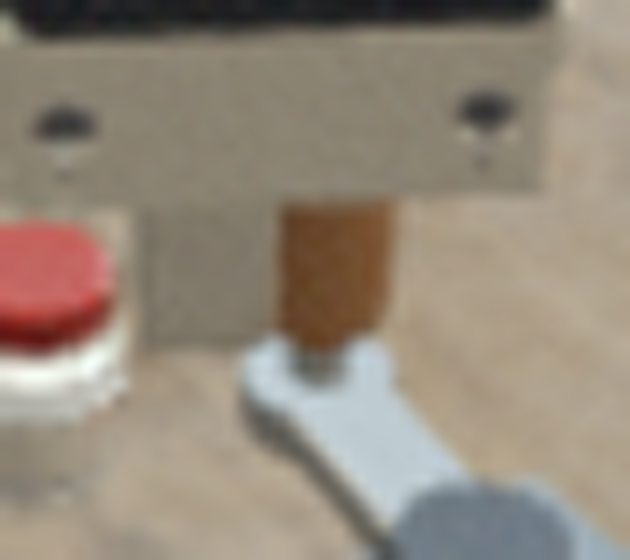

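```bash
python3 -m inch '[{"x":0,"y":0,"z":0,"twist":0},{"x":0,"y":0,"z":0,"twist":0},{"x":0,"y":0,"z":0,"twist":0},{"x":0,"y":0,"z":0,"twist":0},{"x":0,"y":0,"z":0,"twist":0},{"x":0,"y":0,"z":0,"twist":0},{"x":0,"y":0,"z":0,"twist":0},{"x":3.5,"y":0.5,"z":-5.5,"twist":0},{"x":3.5,"y":0,"z":-5.5,"twist":0},{"x":3.5,"y":0,"z":-5.5,"twist":0},{"x":3,"y":0,"z":-5.5,"twist":0},{"x":0,"y":0,"z":0,"twist":0}]' 1 25
python3 -m inch '[{"x":0,"y":0,"z":0,"twist":0.14},{"x":0,"y":0,"z":0,"twist":0.14},{"x":0,"y":0,"z":0,"twist":0.14},{"x":0,"y":0,"z":0,"twist":0.14},{"x":0,"y":0,"z":0,"twist":0.14},{"x":0,"y":0,"z":0,"twist":0.14},{"x":0,"y":0,"z":0,"twist":0.14},{"x":0,"y":0,"z":0,"twist":0.14},{"x":0,"y":0,"z":0,"twist":0.14},{"x":0,"y":0,"z":0,"twist":0}]' 1 25
python3 - <<'E'
from plant import robot, imaging
from h import *
for n in("side","top"):
    c=imaging.read_camera(n);pickle.dump(c,open(f"pics/{n}9.pkl","wb"))
a=load("side9")["color"][170:290,250:390]
cv2.imwrite("pics/side9.png",cv2.resize(a[:,:,::-1],None,fx=4.8,fy=4.8))
s=robot.read_state();print(s["q"],s["tool_pos"],s["force"],s["opening"],s["wrist_torque"]);print(R.from_rotvec(s["orientation"]).as_matrix().round(3))
E
```

```text
t: 10.7
tool_pos: [0.5346, -0.0541, 0.2938]
orientation: [-1.396, -0.856, 0.856]
force: [0.5, 0.2, -0.6]
opening: 0.0907
t: 11.7
tool_pos: [0.5338, -0.0541, 0.2937]
orientation: [-1.567, 0.128, -0.127]
force: [-0.6, -0.3, 0.3]
opening: 0.0929
[-1.96584798e-01  4.10417165e-02  1.78982838e+00 -5.27166313e-05
  1.31090458e+00 -4.08828974e-02] [ 0.5337708  -0.05410859  0.29369591] [-0.54334968 -0.26446486 -0.15976179] 0.09319389389609084 [-0.04351985  0.04306999  0.0175207 ]
[[ 0.988 -0.     0.155]
 [-0.155 -0.     0.988]
 [-0.    -1.    -0.   ]]
```

View pics/side9.png

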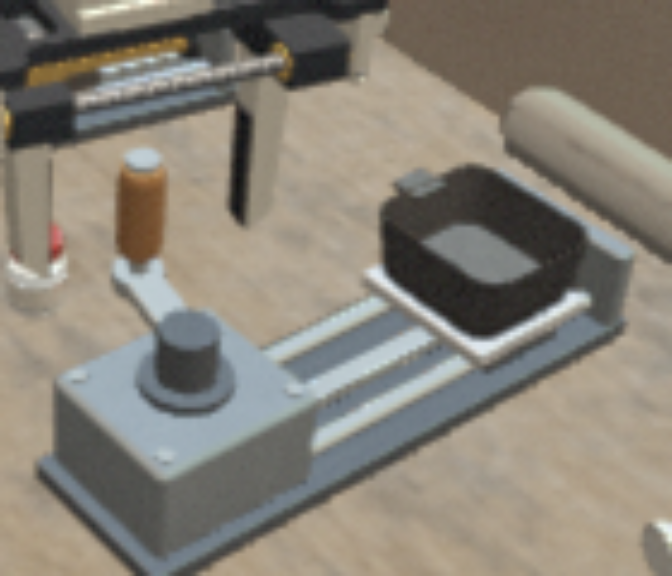

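```bash
python3 -m inch '[{"x":0,"y":0,"z":0,"twist":0},{"x":0,"y":0,"z":0,"twist":0},{"x":0,"y":0,"z":0,"twist":0},{"x":0,"y":0,"z":0,"twist":0},{"x":0,"y":0,"z":0,"twist":0},{"x":0,"y":0,"z":0,"twist":0},{"x":0,"y":0,"z":0,"twist":0},{"x":0,"y":0,"z":0,"twist":0},{"x":0,"y":0,"z":0,"twist":0},{"x":0,"y":0,"z":0,"twist":0},{"x":0,"y":0,"z":0,"twist":0}]' -1 25
python3 -m inch '[{"x":-0.5,"y":0,"z":0,"twist":0},{"x":-0.5,"y":0,"z":0,"twist":0},{"x":-0.5,"y":0,"z":0,"twist":0},{"x":-0.5,"y":0,"z":0,"twist":0},{"x":0,"y":0,"z":0,"twist":0}]' -1 25
```

```text
t: 12.9
tool_pos: [0.5338, -0.0541, 0.2937]
orientation: [-1.567, 0.126, -0.126]
force: [-0.1, -0.1, 0.1]
opening: 0.0216
t: 13.4
tool_pos: [0.5318, -0.0538, 0.2937]
orientation: [-1.567, 0.126, -0.126]
force: [1.4, -0.3, -0.6]
opening: 0.0213
```

```bash
python3 -m inch '[{"x":-3.5,"y":0,"z":-0.1,"twist":-0.07},{"x":-3.5,"y":0,"z":-0.1,"twist":-0.07},{"x":0,"y":0,"z":0,"twist":0}]' -1 30;  python3 - <<'E'
from plant import robot
import numpy as np
s=robot.read_state();p=s["tool_pos"][:2]-[.5252,-.1032];a=np.arctan2(p[1],p[0])
print(np.degrees(a),np.hypot(*p),s["force"],"tang",s["force"][0]*-np.sin(a)+s["force"][1]*np.cos(a),s["wrist_torque"])
E
```

```text
t: 13.7
tool_pos: [0.5245, -0.0534, 0.2937]
orientation: [-1.571, 0.015, -0.015]
force: [-1.3, -2.3, -0.3]
opening: 0.0218
90.75021699527106 0.04981398530696254 [-1.31194224 -2.34924452 -0.27056897] tang 1.3425893339010877 [-0.49763705  0.25199022 -0.03243459]
```

```bash
cat > st.py <<'E'
from plant import robot,imaging
from h import *
import sys
s=robot.read_state();p=s["tool_pos"][:2]-[.5252,-.1032];a=np.arctan2(p[1],p[0])
f=s["force"];print(round(np.degrees(a),1),np.hypot(*p).round(4),f.round(1),"tang",round(f[0]*-np.sin(a)+f[1]*np.cos(a),1),"rad",round(f[0]*np.cos(a)+f[1]*np.sin(a),1))
if len(sys.argv)>1:
    c=imaging.read_camera("side");pickle.dump(c,open(f"pics/{sys.argv[1]}.pkl","wb"))
    cv2.imwrite(f"pics/{sys.argv[1]}.png",cv2.resize(c["color"][170:290,250:390,::-1],None,fx=4.8,fy=4.8))
E
python3 -m inch '[{"x":-3.5,"y":0,"z":-0.1,"twist":-0.07},{"x":-3.5,"y":0,"z":-0.1,"twist":-0.07},{"x":-3.5,"y":0,"z":-0.1,"twist":-0.07},{"x":0,"y":0,"z":0,"twist":0}]' -1 30;  python3 st.py side10
```

```text
t: 14.1
tool_pos: [0.519, -0.0534, 0.2942]
orientation: [-1.566, -0.163, 0.135]
force: [48.5, 2.7, -35.7]
opening: 0.0214
97.1 0.0502 [ 48.5   2.7 -35.7] tang -48.5 rad -3.3
```

View pics/side10.png

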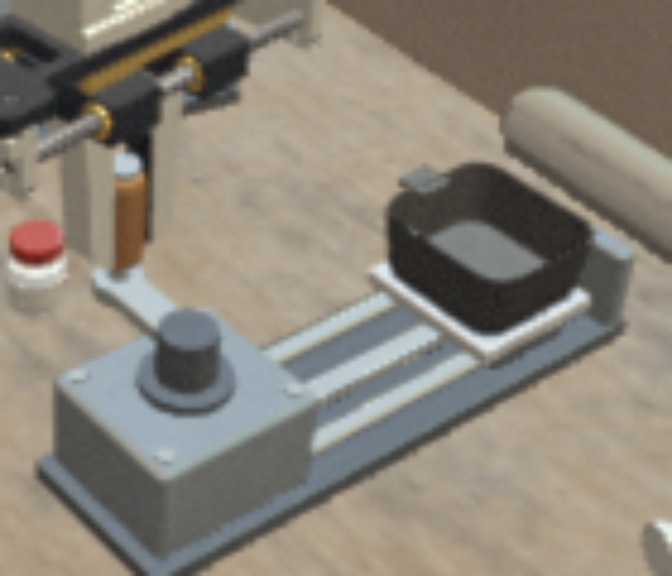

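```bash
python3 -m inch '[{"x":2,"y":0,"z":0,"twist":0},{"x":1.5,"y":0,"z":0,"twist":0},{"x":0,"y":0,"z":0,"twist":0},{"x":0,"y":0,"z":0,"twist":0}]' -1 30;  python3 st.py
```

```text
t: 14.55
tool_pos: [0.5207, -0.0531, 0.294]
orientation: [-1.567, -0.155, 0.139]
force: [28.5, -0.4, -20.6]
opening: 0.0212
95.1 0.0503 [ 28.5  -0.4 -20.6] tang -28.4 rad -3.0
```

```bash
python3 -m inch '[{"x":1.5,"y":0,"z":0,"twist":0},{"x":1.5,"y":0,"z":0,"twist":0},{"x":0,"y":0,"z":0,"twist":0},{"x":0,"y":0,"z":0,"twist":0}]' -1 30;  python3 st.py
```

```text
t: 14.95
tool_pos: [0.522, -0.053, 0.2939]
orientation: [-1.567, -0.15, 0.144]
force: [12.2, -1.6, -9.1]
opening: 0.0216
93.6 0.0503 [12.2 -1.6 -9.1] tang -12.1 rad -2.4
```

```bash
python3 -m inch '[{"x":1.2,"y":0,"z":0,"twist":0},{"x":0,"y":0,"z":0,"twist":0},{"x":0,"y":0,"z":0,"twist":0}]' -1 30;  python3 st.py
```

```text
t: 15.25
tool_pos: [0.5225, -0.0529, 0.2938]
orientation: [-1.567, -0.148, 0.146]
force: [5.3, -3.4, -4.7]
opening: 0.0212
93.0 0.0504 [ 5.3 -3.4 -4.7] tang -5.1 rad -3.6
```

Still pressed lightly against the stop, so I'll release.

```bash
python3 -m inch '[{"x":0,"y":0,"z":0,"twist":0},{"x":0,"y":0,"z":0,"twist":0},{"x":0,"y":0,"z":0,"twist":0},{"x":0,"y":0,"z":0,"twist":0},{"x":0,"y":0,"z":0,"twist":0},{"x":0,"y":0,"z":0,"twist":0},{"x":0,"y":0,"z":0,"twist":0},{"x":0,"y":0,"z":0,"twist":0}]' 1 30;  python3 st.py side11
python3 -m inch '[{"x":0,"y":-8,"z":0,"twist":0},{"x":0,"y":-15,"z":0,"twist":0},{"x":0,"y":-20,"z":0,"twist":0},{"x":0,"y":-25,"z":0,"twist":0},{"x":0,"y":-25,"z":0,"twist":0},{"x":0,"y":-20,"z":0,"twist":0},{"x":0,"y":-10,"z":0,"twist":0},{"x":0,"y":0,"z":0,"twist":0}]' 1 30;  python3 st.py side12
```

```text
t: 16.05
tool_pos: [0.522, -0.0525, 0.2937]
orientation: [-1.566, -0.149, 0.149]
force: [-0.1, -0.8, -0.9]
opening: 0.0806
93.6 0.0508 [-0.1 -0.8 -0.9] tang 0.2 rad -0.8
t: 16.9
tool_pos: [0.5224, -0.0526, 0.4194]
orientation: [-1.567, -0.152, 0.146]
force: [0.4, -0.6, -0.1]
opening: 0.0931
93.2 0.0507 [ 0.4 -0.6 -0.1] tang -0.3 rad -0.6
```

View pics/side12.png

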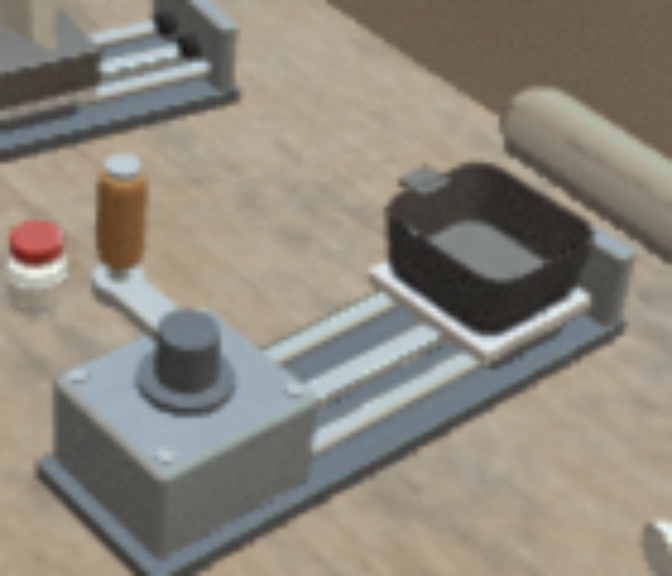

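```bash
python3 - <<'E'
from h import *
g=lambda n:cv2.cvtColor(load(n)["color"],cv2.COLOR_RGB2GRAY).astype(np.float32)
a,b,o,m=g("side10"),g("side12"),g("side0"),g("side8")
t=(slice(200,248),slice(325,372));bl=(slice(160,200),slice(190,232))
print("tray 48N vs released",cv2.phaseCorrelate(a[t],b[t]),"8 vs 12",cv2.phaseCorrelate(m[t],b[t]))
print("block sleeve",cv2.phaseCorrelate(o[bl],b[bl]),abs(o[bl]-b[bl]).mean())
cv2.imwrite("pics/full.png",cv2.resize(load("side12")["color"][:,:,::-1],(800,600)))
E
```

```text
tray 48N vs released ((-0.030578494707214077, -0.017470545823201178), 0.9969351740760936) 8 vs 12 ((0.6298225351694988, -0.5416441459230157), 0.9626737553626299)
block sleeve ((0.4849768404521093, 0.02646427172741994), 0.9892399456765917) 1.5047619
```

View pics/full.png

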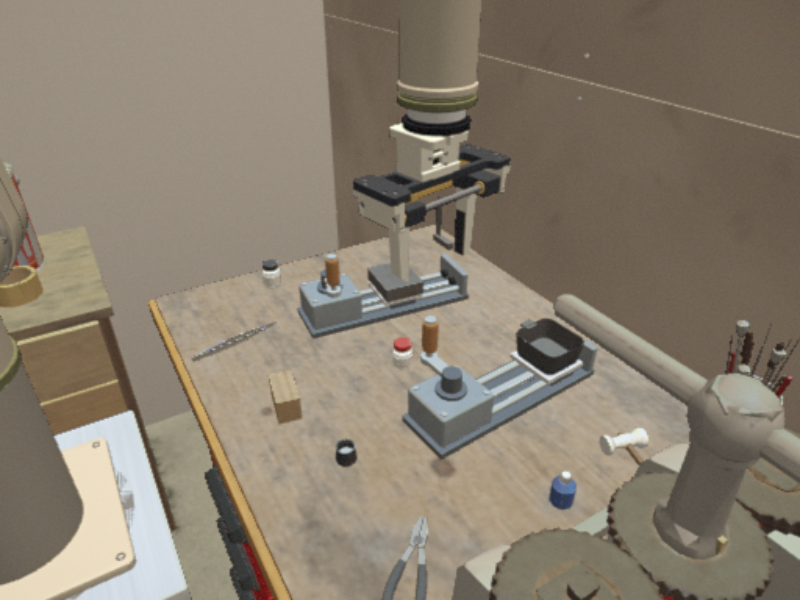

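The released tray sits where it was under 48 N of push, to within 0.04 px. The block slide looks unchanged and the gripper is clear.

```bash
python3 -c "
from plant import robot
print(robot.close_job(), robot.read_state()['t'])"
```

```text
the job is handed in; nothing more can be done
the job is handed in; nothing more can be done
```

The tray is wound fully home against the far end stop, but I lost hold of the sleeve once on the way. I handed the job in at about 17 s, with the gripper open and clear.

- **The slip:** I gripped the sleeve on the tray slide and wound it anticlockwise through about 200°. Near the end, with the carriage about 4 mm short of the stop, it slid out of the pads. The crank stayed where it was. I regripped at the same spot with the jaws turned along the direction of travel and wound the last 13° or so. So "keeping hold of it the whole way round" was not met without a break.
- **At the stop:** the crank stopped hard, and the push rose from about 1.4 N to about 48 N at the wrist. I eased it to about 5 N and released.
- **Last checks:** after letting go, the tray had not moved from its place under the 48 N push (within 0.04 px in the side camera). The wrist force was near zero.
- **The other slide:** I never touched it. Its crank and block look unchanged in the last picture. The image comparison there gave a shift of 0.5 px, which I put down to the gripper's finger behind it in that view, though I did not confirm that.

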